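Clamp the planter and lock the cam lever

TASK

Clamp the glazed planter in the bench clamp, ready for touch-up: flip the cam lever up to free the sliding jaw, push the jaw along until the planter sits square and snug against the end stop with the jaw's sprung pad pressed part-way in, then flip the lever fully down so that the jaw stays locked. The springs push the jaw back if you let go of it before it is locked. Be gentle: do not ram or tip the planter, and leave the other two pots and the brush alone.

Things in the scene. Friction and masses are not known exactly. Their poses are not given: they have to be found in the camera images.
- clamp: Bench clamp fixed to the table: aluminium bed, 170 mm (x) by 385 mm (y, -215 to +170), 20 mm thick; origin on the table, z up. The jaw slides along its +y on a rail 25 wide, 18 high (y -205 to -30). End stop at the +y end: grey block 140 wide, 62 high, with a rubber face; bolted on anew each time, the face anywhere from y = 115 to 135 mm: its place is not measured.
- jaw (a joint): Travel of the sliding jaw along the clamp's +y, 0 to 0.150 m; 0 is fully back, and it grows towards planter and stop. Grey casting about 100 mm long, 120 mm wide, top 62 mm above the bed. Freed, it slides with about 1.5 N of friction; locked, it holds over 60 N.
- pad: Sprung rubber-faced plate on the jaw's front: 120 mm wide (clamp x), 42 high, lower edge 20 mm above the bed. Origin on its front face, 100 mm ahead (clamp +y) of the lever's hinge when not pressed. It springs in by up to 10 mm: 4 N at first touch, 1.3 N more per mm, 17 N fully in, then solid. Well clamped is 8 to 15 N; it must stay above 6 N once locked.
- lever (a joint): Angle of the cam lever, 0 to 1.6 rad: 0 is down (locked), 1.6 is up, a little past upright (free). The jaw is locked from about 0.7 rad down. It stays where it is left and takes about 3 N at the knob to turn.
- lever_hinge (a point): Point on the lever's hinge axis, 31 mm above the bed, over the rail's middle (clamp x = 0). The axis runs along the clamp's y, so the lever swings in the clamp's x-z plane. The hinge rides on the jaw.
- lever_knob (a point): Centre of the black knob at the lever's end: cylinder 30 mm long (along clamp y), 24 mm across, 103 mm from the hinge axis. Lever down: 100 mm to the clamp's -x of the hinge and 24 mm above it (75 mm above the table). Lever up: over the hinge, 153 mm above the table. Pinch its flat ends from above; it can turn between the fingers. The lever's rod is 13 mm thick.
- planter: Brown glazed oblong planter, loose on the bed: 150 mm long (its x, along the clamp's x within 0.15 rad), 84 wide (its y), 70 high, wall 7 mm; flat sides, corners rounded by 22 mm, cream flowers on its short ends; 0.4 to 0.8 kg. Origin at the centre of its underside, z up. It starts 8 to 40 mm short of the end stop; pad and stop meet its long sides.
- round_pot: Bystander: blue-green round pot, 104 mm across, 85 mm high; origin at the centre of its underside.
- low_bowl: Bystander: dark round bowl, 124 mm across, 50 mm high; origin at the centre of its underside.
- brush: Bystander: hand brush lying on the table to the left of the clamp.
There are look-alikes about, which are no part of the job. What is shaped like the planter but orange or yellow is not meant.

How it is judged:
By the outcome, as a careful person would: the job done as asked, in the order asked, and still so for the second after the job is handed in, with the robot touching nothing.
It also fails if it takes over 43 s, if anything falls off the work surface, if the arm or the gripper's body presses on something with over 40 N, if the wrist force passes 120 N, or if a joint passes its speed limit or range.

ROBOT

A 7-joint arm with a two-finger parallel gripper is mounted at the origin on the work surface. World frame = base frame: x ahead of the robot, y to its left, z up, the work surface at z = 0. Lengths are in m, angles in rad, forces in N, time in s.
With the tool pointing down it reaches from about 0.4 to 0.85 m from the base axis. Payload 4.5 kg.
Tool frame: the origin (TCP) lies midway between the tips of the shut fingers; the grasp point (between the pads) lies 19 mm behind it; y points along the fingers, z is the direction in which the jaws open and shut, and the axes are right-handed (so a half turn about y gives the same grasp; the last joint's range is limited). The gripper opens to 88 mm and grips with 3 to 60 N. Pads are 18 mm wide; open, the fingers measure 123 mm over their backs; the gripper's body (75 mm by 187 mm) begins 45 mm behind the grasp point.
Start: joints at [-1.228, 0.689, -0.195, 1.565, 0.157, 0.902, -0.215], TCP at [0.19, 0.595, 0.239] pointing down, gripper open.
Joint ranges: [-3.01, 3.01], [-0.46, 2.08], [-1.47, 1.51], [0.13, 2.56], [-1, 4.14], [0.04, 2.09], [-2.66, 2.66]. Speed limits (rad/s): [2.57, 2.57, 3.14, 3.14, 3.14, 3.14, 3.14].

INTERFACE

Orientations are given as a unit quaternion [x, y, z, w].
In Python, from plant import r, snapshot, get_calibration, job, boxes_of gives the robot as it stands. The module is installed in compiled form; this text tells all that it offers.
- The arm moves only by the shell command python3 -m handwheel 'ROWS' [OPENING] [FORCE]. ROWS is JSON, a list that holds one entry, the list of rows, each a list of 6 numbers: the shift along the tool's x, y, z as a fraction of full scale, then the turn, a rotation vector about the tool's x, y, z as a fraction of full scale. In form: [[[x, y, z, wx, wy, wz], ...]]. A call has 1 to 12 rows; each row is the pose to reach, as a shift and turn from the pose commanded when the call began, along the tool's axes at that moment, turning the shorter way round; what a row does not reach only later rows make up. Full scale, the value 1, is 100 cm for a shift and 180 degrees for a turn. A row lasts 1/12 s, in which the tool goes at most 41.7 mm and 7.16 degrees, less where a joint would pass 70% of its speed; a pose out of reach is approached as far as the arm can. A call with a number of a shift or a turn outside -1 to 1 is refused whole. A call with a gripper value outside its range is refused whole. OPENING is the opening, from -1 (shut) to 1 (fully open), set as the call begins (- or left out, the last holds). The fingers move at their own pace and stop on an object; FORCE is the grip in N (left out, the last holds). Time passes only in rows, so rows that repeat a pose let the fingers close. It gives the time, the measured TCP pose, the force and the opening at its end, in the units of the state.
- r.get_state(): the state, without advancing time (a new reading comes with each control period).
- snapshot(name): name is "scene" or "top" or "wrist"; returns the picture (480x640x3 uint8, red, green, blue); there is no depth.
- get_calibration(name): a dict with "fx", "fy", "cx", "cy" (pixels), "k1" (the pictures are not rectified: a ray, as slopes to the right and down, at radius r is drawn at 1 + k1 r^2 times it, then the intrinsics apply), "T" (4x4, takes a point from camera to world coordinates). Camera axes: x right, y down, z forward; pixel columns grow to the right and rows downward; lengths in m; the calibration is good to about 2 mm. A picture is of the moment at which its call begins: read the wrist's pose just before it. get_calibration takes no time and is no camera call; for the wrist camera it gives the pose at the moment of the call.
- job.finish_job(): hands the job in, once; it reports no verdict.
Trained networks look in the newest picture that a camera, given by its name, has taken for a name from the list of things; names that differ only in an ending like _2 or _b are one class to them, and where a whole thing is asked for, a point or a joint stands for the part that bears it (a point fixed in the world has none). Each returns a list of dicts, best first, with "confidence" (0 to 1); they miss things now and then, are a little off and sometimes report something else, mostly with a low value. They report only what shows in the picture. A call takes as long as a camera call. They do not tell look-alikes from the thing itself.
- boxes_of(thing, camera): "bbox" ([left, top, right, bottom] in pixels, round what is visible of it).
The state is a dict: "clock": time; "q": joint angles; "qd": joint speeds; "joint_torque": joint torques, N m; "tool_pos": TCP position; "eef_rot": TCP orientation; "contact_force": force on the tool from outside, world axes, zero at the start; "moment": the same for the moment, N m; "opening": opening from 0.0 (shut) to 1.0 (fully open).
Only numpy, scipy, OpenCV 4.12 (cv2) and the standard library are available. Lean on these libraries where they do the work, as an engineer would, in place of code of your own. Each camera call takes 0.05 s, during which the arm holds its last target. There are 200 camera calls.

## Working session

There is one attempt and no reset: what is moved stays moved. The work goes in short steps, Python scripts to look and compute and a shell command to move; the robot and the scene stay as the last step left them, time stands still between calls to the robot, and variables do not carry over. Pictures are saved under pics/ and viewed, about 8 in all and at most 12, crops included, and the job is handed in when it is done.

```bash
mkdir -p pics; python3 - <<'E'
from plant import r, snapshot, get_calibration, boxes_of
import cv2, numpy as np
s=r.get_state(); print({k:np.round(s[k],3).tolist() for k in ['clock','tool_pos','eef_rot','contact_force','opening']})
for c in ['scene','top']:
    im=snapshot(c); cv2.imwrite(f'pics/{c}0.png',im[:,:,::-1])
    k=get_calibration(c); print(c,{a:np.round(b,4).tolist() for a,b in k.items()})
    for t in ['clamp','jaw','pad','lever','lever_hinge','lever_knob','planter','round_pot','low_bowl','brush']:
        print(t,[(np.round(b['bbox']).astype(int).tolist(),round(b['confidence'],2)) for b in boxes_of(t,c)[:3]])
print(r.get_state()['clock'])
E
```

```text
{'clock': 0.0, 'tool_pos': [0.19, 0.595, 0.238], 'eef_rot': [0.699, -0.109, 0.109, -0.698], 'contact_force': [0.161, 0.417, -0.525], 'opening': 0.996}
scene {'fx': 510.7114, 'fy': 510.7114, 'cx': 321.5017, 'cy': 242.277, 'k1': -0.065, 'T': [[0.1636, 0.7729, -0.6131, 1.501], [0.9864, -0.1368, 0.0907, -0.134], [-0.0138, -0.6196, -0.7848, 1.2128], [0.0, 0.0, 0.0, 1.0]]}
clamp [([246, 214, 389, 288], 0.71)]
jaw [([268, 214, 318, 267], 0.96)]
pad [([306, 222, 318, 261], 0.76)]
lever [([271, 211, 283, 253], 0.75)]
lever_hinge [([268, 217, 282, 255], 0.5)]
lever_knob [([270, 213, 286, 252], 0.59)]
planter [([297, 168, 345, 214], 0.82), ([269, 291, 320, 355], 0.76), ([366, 162, 410, 211], 0.64)]
round_pot [([141, 220, 182, 263], 0.65)]
low_bowl [([432, 174, 470, 205], 0.77)]
brush [([431, 213, 477, 262], 0.84)]
top {'fx': 560.4725, 'fy': 560.4725, 'cx': 331.0326, 'cy': 232.1682, 'k1': -0.1216, 'T': [[0.0133, -0.9862, 0.1648, 0.3471], [-0.9999, -0.0148, -0.0075, 0.0267], [0.0099, -0.1647, -0.9863, 1.4958], [0.0, 0.0, 0.0, 1.0]]}
clamp [([272, 205, 415, 273], 0.63), ([377, 225, 395, 274], 0.59), ([175, 189, 198, 265], 0.4)]
jaw [([346, 208, 398, 273], 0.85)]
pad [([346, 208, 350, 255], 0.75)]
lever [([380, 224, 391, 274], 0.9)]
lever_hinge [([378, 225, 391, 272], 0.58)]
lever_knob [([380, 226, 391, 274], 0.85)]
planter [([217, 273, 264, 338], 0.92), ([292, 291, 352, 338], 0.89), ([277, 122, 326, 186], 0.75)]
round_pot [([490, 242, 535, 281], 0.86), ([299, 205, 329, 267], 0.51)]
low_bowl [([143, 262, 190, 315], 0.8), ([380, 224, 390, 271], 0.53), ([343, 207, 349, 253], 0.38)]
brush [([175, 190, 199, 262], 0.81)]
1.1
```

View pics/scene0.png

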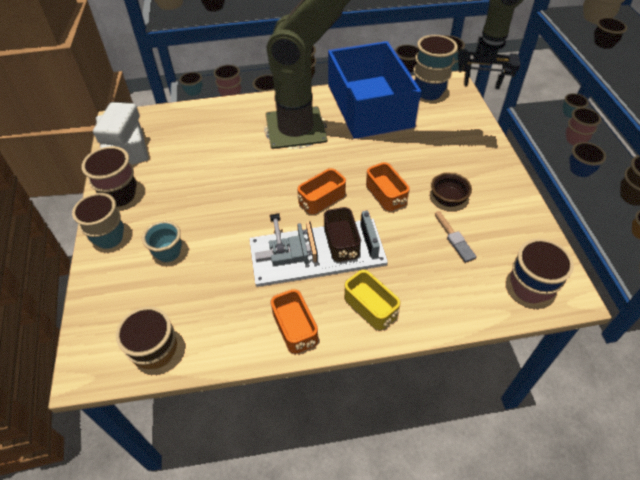

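View pics/top0.png

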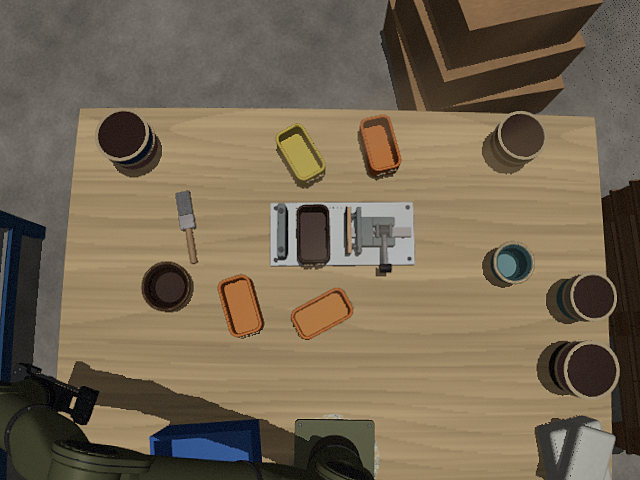

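The planter is the dark brown tub on the clamp bed, top (313,234) and scene (342,233). The orange tubs at top (240,305), (322,313) and (380,145) and the yellow one at (300,153) are look-alikes. I'll confirm that in an enlarged crop and take a first estimate of the clamp pose.

```bash
cat > h.py <<'E'
import numpy as np, cv2
from scipy.spatial.transform import Rotation as R
from plant import r, snapshot, get_calibration, job, boxes_of
def w(px,z,k):
    x,y=(px[0]-k['cx'])/k['fx'],(px[1]-k['cy'])/k['fy']
    u=np.array([x,y]); 
    for _ in range(20): u=np.array([x,y])/(1+k['k1']*(u@u))
    T=np.array(k['T']); d=T[:3,:3]@[u[0],u[1],1]; o=T[:3,3]
    return o+d*(z-o[2])/d[2]
def st():
    s=r.get_state(); M=R.from_quat(s['eef_rot']).as_matrix()
    print('t',round(s['clock'],2),'p',np.round(s['tool_pos'],4),'F',np.round(s['contact_force'],1),'op',round(float(s['opening']),3)); return np.array(s['tool_pos']),M
E
python3 - <<'E'
from h import *
im=cv2.imread('pics/top0.png')[190:290,260:425]; cv2.imwrite('pics/topc.png',cv2.resize(im,None,fx=4.8,fy=4.8,interpolation=cv2.INTER_CUBIC))
p,M=st(); print(np.round(M,3))
k=get_calibration('wrist'); print(np.round(np.linalg.inv(M)@np.array(k['T'])[:3,:3],2), np.linalg.inv(M)@(np.array(k['T'])[:3,3]-p),k['fx'])
k=get_calibration('top'); print('knob',w((385.5,268),.08,k),'bed', [w(q,.02,k).round(3) for q in [(271,203),(413,203),(415,265),(271,266)]])
E
```

```text
t 1.1 p [0.1899 0.5955 0.2388] F [ 0.2  0.5 -0.1] op 1.0
[[ 0.953  0.     0.304]
 [-0.304  0.     0.953]
 [ 0.    -1.     0.   ]]
[[ 0.    0.95  0.3 ]
 [-0.   -0.3   0.95]
 [ 1.   -0.    0.  ]] [-0.07796209 -0.14543108 -0.00032038] 410.4316655387535
knob [ 0.49343575 -0.12375702  0.08      ] bed [array([0.671, 0.178, 0.02 ]), array([ 0.677, -0.205,  0.02 ]), array([ 0.509, -0.209,  0.02 ]), array([0.501, 0.173, 0.02 ])]
```

View pics/topc.png

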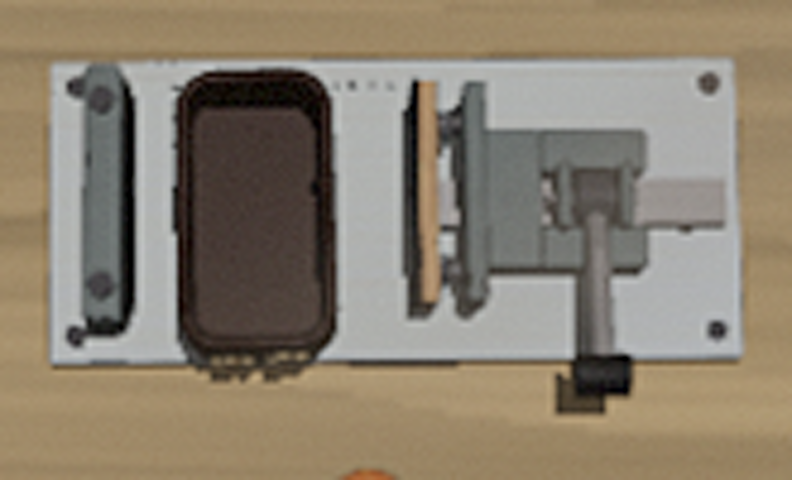

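Confirmed: the brown tub at crop (255,210) lies between the end stop and the jaw, with cream flowers on its short end. It is the planter. The knob is at crop (602,375). I'll move over the knob.

```bash
python3 -m handwheel '[[[0.307,0,-0.107,0,0,0],[0.307,0,-0.107,0,0,0],[0.307,0,-0.107,0,0,0],[0.307,0,-0.107,0,0,0],[0.307,0,-0.107,0,-0.03,0],[0.307,0,-0.107,0,-0.06,0],[0.307,0,-0.107,0,-0.09,0],[0.307,0,-0.107,0,-0.105,0],[0.507,0,-0.593,0,-0.105,0],[0.507,0,-0.593,0,-0.105,0],[0.507,0,-0.593,0,-0.105,0],[0.507,0,-0.593,0,-0.105,0]]]' 1 && python3 - <<'E'
from h import *
p,M=st(); print(M.round(3)); print('d tool', M.T@(np.array([.493,-.124,.239])-p))
E
```

```text
clock: 2.1
tool_pos: [0.4636, 0.2322, 0.2388]
eef_rot: [-0.707, -0.008, 0.007, 0.707]
contact_force: [1.8, -0.2, -0.1]
opening: 1.0
t 2.1 p [0.4636 0.2322 0.2388] F [ 1.8 -0.2 -0.1] op 1.0
[[ 1.     0.    -0.021]
 [ 0.021  0.     1.   ]
 [ 0.    -1.     0.   ]]
d tool [ 2.19391871e-02 -2.89166430e-04 -3.56722274e-01]
```

```bash
python3 -m handwheel '[[[0.02,0,-0.34,0,0,0],[0.02,0,-0.34,0,0,0],[0.02,0,-0.34,0,0,0],[0.02,0,-0.34,0,0,0],[0.02,0,-0.34,0,0,0],[0.02,0,-0.34,0,0,0],[0.02,0,-0.34,0,0,0],[0.02,0,-0.34,0,0,0],[0.02,0,-0.34,0,0,0],[0.02,0,-0.34,0,0,0],[0.02,0,-0.34,0,0,0],[0.02,0,-0.34,0,0,0]]]' && python3 - <<'E'
from h import *
p,M=st(); k=get_calibration('wrist'); im=snapshot('wrist'); cv2.imwrite('pics/w1.png',im[:,:,::-1])
print(M.round(3))
for t in ['lever_knob','lever_hinge','pad','planter']:
    for b in boxes_of(t,'wrist')[:2]: print(t,np.round(b['bbox']),round(b['confidence'],2), w(((b['bbox'][0]+b['bbox'][2])/2,(b['bbox'][1]+b['bbox'][3])/2),.075,k).round(4))
E
```

```text
clock: 3.1
tool_pos: [0.4908, -0.1031, 0.2389]
eef_rot: [-0.707, -0.009, 0.008, 0.708]
contact_force: [0.1, -0.7, 0.1]
opening: 1.0
t 3.1 p [ 0.4908 -0.1031  0.2389] F [ 0.1 -0.7  0.1] op 1.0
[[ 1.     0.    -0.024]
 [ 0.024  0.001  1.   ]
 [ 0.    -1.     0.001]]
lever_knob [271. 198. 312. 337.] 0.69 [ 0.5331 -0.1233  0.075 ]
lever_hinge [273. 201. 313. 338.] 0.89 [ 0.5347 -0.1218  0.075 ]
pad [262. 205. 415. 383.] 0.29 [ 0.5552 -0.084   0.075 ]
planter [392.   0. 616. 161.] 0.92 [0.3855 0.0289 0.075 ]
planter [444. 220. 577. 372.] 0.65 [0.5551 0.0613 0.075 ]
```

View pics/w1.png

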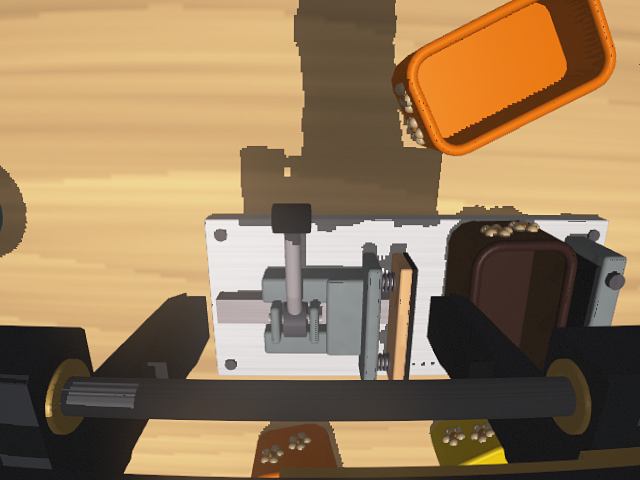

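```bash
python3 - <<'E'
from h import *
p,M=st(); k=get_calibration('wrist'); print('cam',np.array(k['T'])[:3,3].round(3))
print('knob L,R,C',[w(q,.077,k).round(4) for q in [(272,219),(311,219),(291.5,219)]])
print('bed corners',[w(q,.02,k).round(4) for q in [(206,215),(607,219),(217,375)]])
print('pad face top',[w(q,.082,k).round(4) for q in [(404,253),(416,262)]])
print('hinge',w((295,322),.058,k).round(4))
c=w((291.5,219),.077,k); t=np.array([c[0],c[1],.075-.019]); print('d tool',(M.T@(t-p)).round(4))
E
```

```text
t 3.35 p [ 0.4908 -0.104   0.2388] F [ 0.5 -0.1 -0.5] op 0.999
cam [ 0.413 -0.106  0.384]
knob L,R,C [array([ 0.4924, -0.1393,  0.077 ]), array([ 0.4917, -0.1091,  0.077 ]), array([ 0.492 , -0.1242,  0.077 ])]
bed corners [array([ 0.5047, -0.2061,  0.02  ]), array([0.4989, 0.1719, 0.02  ]), array([ 0.6774, -0.2054,  0.02  ])]
pad face top [array([ 0.516 , -0.0359,  0.082 ]), array([ 0.5233, -0.0257,  0.082 ])]
hinge [ 0.5915 -0.1218  0.058 ]
d tool [ 0.0008  0.1828 -0.0203]
```

```bash
python3 -m handwheel '[[[0.001,0.03,-0.02,0,0,0],[0.001,0.065,-0.02,0,0,0],[0.001,0.1,-0.02,0,0,0],[0.001,0.13,-0.02,0,0,0],[0.001,0.155,-0.02,0,0,0],[0.001,0.17,-0.02,0,0,0],[0.001,0.18,-0.02,0,0,0],[0.001,0.182,-0.02,0,0,0],[0.001,0.182,-0.02,0,0,0]]]' && python3 -m handwheel '[[[0,0,0,0,0,0],[0,0,0,0,0,0],[0,0,0,0,0,0],[0,0,0,0,0,0],[0,0,0,0,0,0],[0,0,0,0,0,0]]]' -1 30
```

```text
clock: 4.1
tool_pos: [0.4922, -0.1249, 0.0566]
eef_rot: [-0.707, -0.008, 0.008, 0.707]
contact_force: [-0.5, -0.4, -0.3]
opening: 0.998
clock: 4.6
tool_pos: [0.4922, -0.1254, 0.057]
eef_rot: [-0.707, -0.008, 0.007, 0.707]
contact_force: [-0.2, -0.5, -0.0]
opening: 0.572
```

```bash
python3 -m handwheel '[[[0,0,0,0,0,0],[0,0,0,0,0,0],[0,0,0,0,0,0],[0,0,0,0,0,0],[0,0,0,0,0,0],[0,0,0,0,0,0]]]' -1 30; python3 - <<'E'
import numpy as np
# clamp-frame knob arc: shifts in tool axes (x along clamp x, y down), from current knob at angle 0
a0=np.arctan2(24,-100)
for a in np.arange(0,1.61,.1):
    b=a0-a; print(round(a,2), np.round([.103*np.cos(b)+.100, -(.103*np.sin(b)-.024)],4))
E
```

```text
clock: 5.1
tool_pos: [0.492, -0.1234, 0.0567]
eef_rot: [-0.706, -0.008, 0.008, 0.708]
contact_force: [-0.9, 5.1, 1.7]
opening: 0.333
0.0 [-0.0002 -0.    ]
0.1 [ 0.0027 -0.0099]
0.2 [ 0.0066 -0.0195]
0.3 [ 0.0114 -0.0286]
0.4 [ 0.0171 -0.0371]
0.5 [ 0.0236 -0.0451]
0.6 [ 0.0309 -0.0524]
0.7 [ 0.0389 -0.0589]
0.8 [ 0.0475 -0.0646]
0.9 [ 0.0566 -0.0694]
1.0 [ 0.0661 -0.0733]
1.1 [ 0.076  -0.0762]
1.2 [ 0.0861 -0.0781]
1.3 [ 0.0964 -0.0789]
1.4 [ 0.1067 -0.0788]
1.5 [ 0.1169 -0.0776]
1.6 [ 0.127  -0.0754]
```

```bash
python3 -m handwheel '[[[0.003,-0.010,0.001,0,0,0],[0.0066,-0.0195,0.001,0,0,0],[0.0114,-0.0286,0.001,0,0,0],[0.0171,-0.0371,0.001,0,0,0],[0.0236,-0.0451,0.001,0,0,0],[0.0309,-0.0524,0.001,0,0,0],[0.0389,-0.0589,0.001,0,0,0],[0.0475,-0.0646,0.001,0,0,0],[0.0566,-0.0694,0.001,0,0,0],[0.0661,-0.0733,0.001,0,0,0],[0.076,-0.0762,0.001,0,0,0],[0.0861,-0.0781,0.001,0,0,0]]]' && python3 -m handwheel '[[[0.010,-0.0008,0,0,0,0],[0.0205,-0.0007,0,0,0,0],[0.031,0.0005,0,0,0,0],[0.037,0.0015,0,0,0,0],[0.037,0.0015,0,0,0,0],[0.037,0.0015,0,0,0,0]]]'; python3 - <<'E'
from h import *
p,M=st(); k=get_calibration('wrist'); im=snapshot('wrist'); cv2.imwrite('pics/w2.png',im[:,:,::-1])
E
```

```text
clock: 6.1
tool_pos: [0.5739, -0.1234, 0.1348]
eef_rot: [0.708, 0.004, -0.01, -0.707]
contact_force: [-6.0, 1.3, 6.6]
opening: 0.338
clock: 6.6
tool_pos: [0.6151, -0.1224, 0.1332]
eef_rot: [0.707, 0.007, -0.007, -0.707]
contact_force: [-0.7, -0.7, 2.7]
opening: 0.337
t 6.6 p [ 0.6151 -0.1224  0.1332] F [-0.7 -0.7  2.7] op 0.337
```

View pics/w2.png

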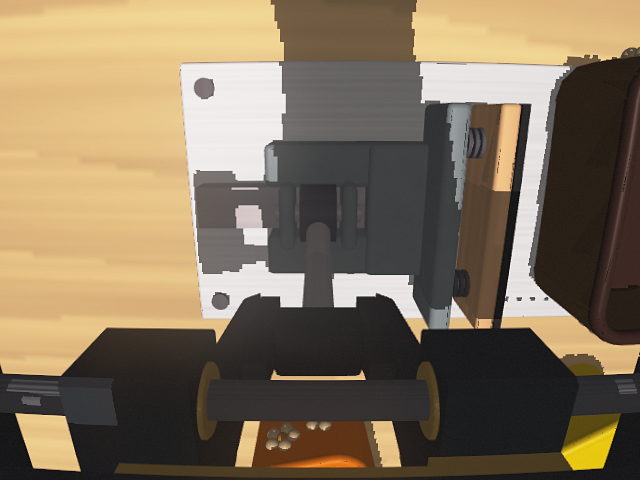

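The lever is up and held between the fingers; the rod stands over the hinge at about (318,260). Next I'll estimate how far to push from the top image.

```bash
python3 - <<'E'
from h import *
k=get_calibration('top')
for n,q,z in [('stop face',(287.2,230),.082),('stop back',(277.3,230),.082),('planter far',(297,234),.09),('planter near',(329,234),.09),('planter far top corner',(300,206),.09),('pad face',(347,229),.082)]: print(n,w(q,z,k).round(4))
E
python3 -m handwheel '[[[0,0,0.002,0,0,0],[0,0,0.005,0,0,0],[0,0,0.008,0,0,0],[0,0,0.011,0,0,0],[0,0,0.013,0,0,0],[0,0,0.015,0,0,0],[0,0,0.017,0,0,0],[0,0,0.019,0,0,0],[0,0,0.02,0,0,0],[0,0,0.02,0,0,0]]]'
```

```text
stop face [0.5873 0.1281 0.082 ]
stop back [0.5869 0.1535 0.082 ]
planter far [0.576  0.1023 0.09  ]
planter near [0.5772 0.021  0.09  ]
planter far top corner [0.6488 0.0964 0.09  ]
pad face [ 0.5922 -0.0249  0.082 ]
clock: 7.48
tool_pos: [0.6144, -0.1011, 0.1333]
eef_rot: [-0.707, -0.007, 0.008, 0.707]
contact_force: [-2.5, -0.3, 2.0]
opening: 0.336
```

```bash
python3 -m handwheel '[[[0,0,0.003,0,0,0],[0,0,0.006,0,0,0],[0,0,0.009,0,0,0],[0,0,0.012,0,0,0],[0,0,0.014,0,0,0],[0,0,0.016,0,0,0],[0,0,0.018,0,0,0],[0,0,0.0195,0,0,0],[0,0,0.021,0,0,0],[0,0,0.0225,0,0,0],[0,0,0.024,0,0,0],[0,0,0.0255,0,0,0]]]';python3 -m handwheel '[[[0,0,0.0015,0,0,0],[0,0,0.003,0,0,0],[0,0,0.0045,0,0,0],[0,0,0.006,0,0,0],[0,0,0.0075,0,0,0],[0,0,0.009,0,0,0],[0,0,0.01,0,0,0],[0,0,0.01,0,0,0]]]'
```

```text
clock: 8.48
tool_pos: [0.6138, -0.078, 0.1332]
eef_rot: [0.708, 0.007, -0.007, -0.706]
contact_force: [-3.9, -5.0, 3.3]
opening: 0.333
clock: 9.15
tool_pos: [0.6136, -0.0681, 0.1332]
eef_rot: [0.708, 0.007, -0.007, -0.706]
contact_force: [-3.0, -4.9, 2.8]
opening: 0.338
```

```bash
python3 -m handwheel '[[[0,0,0.0015,0,0,0],[0,0,0.003,0,0,0],[0,0,0.0045,0,0,0],[0,0,0.006,0,0,0],[0,0,0.0075,0,0,0],[0,0,0.009,0,0,0],[0,0,0.01,0,0,0],[0,0,0.01,0,0,0]]]';python3 -m handwheel '[[[0,0,0.001,0,0,0],[0,0,0.002,0,0,0],[0,0,0.003,0,0,0],[0,0,0.003,0,0,0]]]';python3 - <<'E'
from h import *
st()
cv2.imwrite('pics/w3.png',snapshot('wrist')[:,:,::-1])
st()
E
```

```text
clock: 9.82
tool_pos: [0.6134, -0.0581, 0.1332]
eef_rot: [0.708, 0.007, -0.007, -0.706]
contact_force: [-3.4, -4.8, 3.3]
opening: 0.337
clock: 10.15
tool_pos: [0.6133, -0.0552, 0.1332]
eef_rot: [0.708, 0.007, -0.007, -0.706]
contact_force: [-3.3, -5.9, 3.3]
opening: 0.338
t 10.15 p [ 0.6133 -0.0552  0.1332] F [-3.3 -5.9  3.3] op 0.338
t 10.2 p [ 0.6133 -0.0552  0.1332] F [-3.9 -4.8  2.5] op 0.336
```

View pics/w3.png

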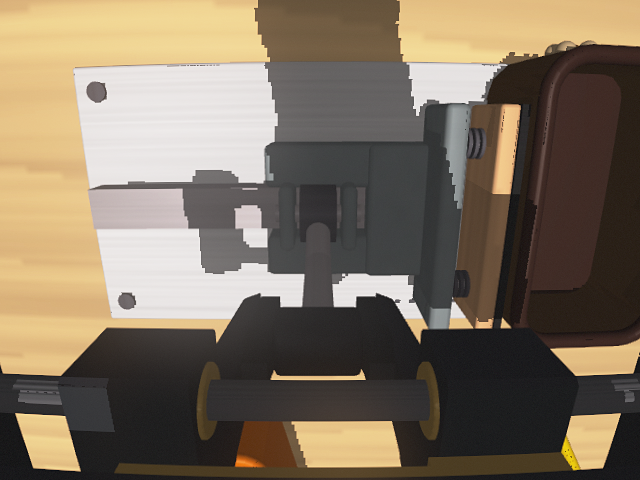

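The pad at (500,200) is against the planter and its springs aren't visibly pressed yet. I'll carry on in small steps.

```bash
for i in 1; do python3 -m handwheel '[[[0,0,0.0007,0,0,0],[0,0,0.0014,0,0,0],[0,0,0.002,0,0,0],[0,0,0.002,0,0,0]]]'; python3 -m handwheel '[[[0,0,0.0007,0,0,0],[0,0,0.0014,0,0,0],[0,0,0.002,0,0,0],[0,0,0.002,0,0,0]]]'; done | egrep 'pos|force'
```

```text
tool_pos: [0.6133, -0.0537, 0.1333]
contact_force: [-3.4, -6.0, 2.8]
tool_pos: [0.6133, -0.0526, 0.1332]
contact_force: [-3.4, -7.1, 2.8]
```

```bash
python3 -m handwheel '[[[0,0,0.0007,0,0,0],[0,0,0.0014,0,0,0],[0,0,0.002,0,0,0],[0,0,0.002,0,0,0]]]' | egrep 'pos|force'; python3 -m handwheel '[[[0,0,0.0007,0,0,0],[0,0,0.0014,0,0,0],[0,0,0.002,0,0,0],[0,0,0.002,0,0,0]]]' | egrep 'pos|force'
```

```text
tool_pos: [0.6132, -0.0515, 0.1332]
contact_force: [-3.5, -8.6, 2.9]
tool_pos: [0.6132, -0.0504, 0.1332]
contact_force: [-3.0, -10.7, 3.9]
```

```bash
python3 -m handwheel '[[[0,0,0.0007,0,0,0],[0,0,0.0014,0,0,0],[0,0,0.002,0,0,0],[0,0,0.002,0,0,0],[0,0,0.002,0,0,0]]]' | egrep 'pos|force'; python3 - <<'E'
from h import *
for i in range(2):
    im=snapshot('wrist'); p,M=st()
cv2.imwrite('pics/w4.png',im[:,:,::-1])
im=snapshot('top');c=im[190:290,260:425,::-1]; cv2.imwrite('pics/t4.png',np.vstack([cv2.resize(c,(660,400),interpolation=cv2.INTER_CUBIC)]))
E
```

```text
tool_pos: [0.6132, -0.0492, 0.1332]
contact_force: [-3.6, -11.3, 3.1]
t 12.0 p [ 0.6132 -0.0492  0.1332] F [ -1.4 -11.1   3.1] op 0.336
t 12.05 p [ 0.6132 -0.0492  0.1332] F [ -3.  -11.3   3.2] op 0.34
```

View pics/w4.png

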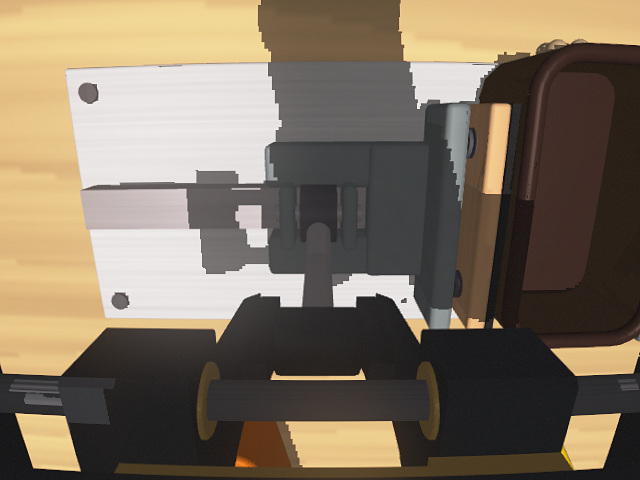

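View pics/t4.png

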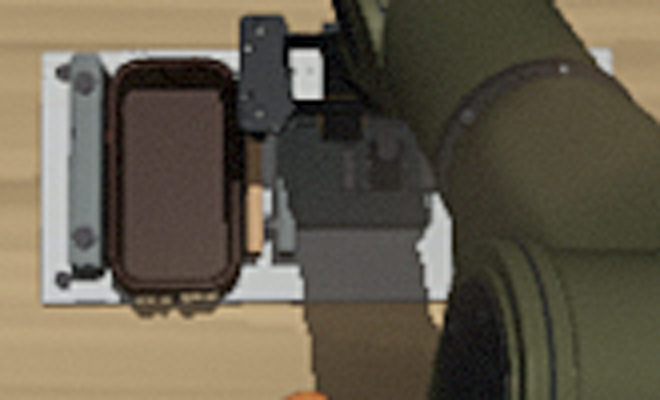

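The planter's long side lies along the stop, and the pad is pressed in about 5 mm; its top edge moved from (521,104) to (511,104). The push reads about 11 N. Now I'll bring the lever down while holding y.

```bash
python3 -m handwheel '[[[-0.0061,-0.001,0,0,0,0],[-0.0163,-0.0022,0,0,0,0],[-0.0266,-0.0023,0,0,0,0],[-0.0369,-0.0015,0,0,0,0],[-0.047,0.0004,0,0,0,0],[-0.0569,0.0033,0,0,0,0],[-0.0664,0.0072,0,0,0,0],[-0.0755,0.012,0,0,0,0],[-0.0841,0.0177,0,0,0,0],[-0.0921,0.0242,0,0,0,0],[-0.0994,0.0315,0,0,0,0],[-0.1059,0.0395,0,0,0,0]]]';python3 -m handwheel '[[[-0.0057,0.0085,0,0,0,0],[-0.0105,0.0176,0,0,0,0],[-0.0144,0.0272,0,0,0,0],[-0.0171,0.0371,0,0,0,0],[-0.0177,0.040,0,0,0,0],[-0.0177,0.040,0,0,0,0],[-0.0177,0.040,0,0,0,0]]]'
```

```text
clock: 13.1
tool_pos: [0.5105, -0.0509, 0.0947]
eef_rot: [0.709, 0.008, -0.003, -0.705]
contact_force: [2.0, -13.7, 3.5]
opening: 0.336
clock: 13.68
tool_pos: [0.4931, -0.0513, 0.0555]
eef_rot: [0.709, 0.008, -0.003, -0.705]
contact_force: [0.8, -14.3, 15.2]
opening: 0.335
```

```bash
python3 -m handwheel '[[[0,0,0,0,0,0],[0,0,0,0,0,0],[0,-0.002,0,0,0,0],[0,-0.002,0,0,0,0],[0,-0.002,0,0,0,0],[0,-0.002,0,0,0,0]]]' 0.2; python3 -m handwheel '[[[0,-0.03,0,0,0,0],[0,-0.06,0,0,0,0],[0,-0.09,0,0,0,0],[0,-0.12,0,0,0,0],[0,-0.15,0,0,0,0],[0,-0.17,0,0,0,0],[-0.04,-0.18,0,0,0,0],[-0.06,-0.18,0,0,0,0],[-0.06,-0.18,0,0,0,0],[-0.06,-0.18,0,0,0,0]]]'; python3 - <<'E'
from h import *
im=snapshot('wrist'); p,M=st()
cv2.imwrite('pics/w5.png',im[:,:,::-1])
im=snapshot('scene');c=im[150:300,220:420,::-1]; cv2.imwrite('pics/s5.png',cv2.resize(c,(800,600),interpolation=cv2.INTER_CUBIC))
E
```

```text
clock: 14.18
tool_pos: [0.4901, -0.045, 0.0557]
eef_rot: [-0.707, -0.008, 0.008, 0.707]
contact_force: [-0.5, 0.1, 0.2]
opening: 0.599
clock: 15.02
tool_pos: [0.4292, -0.0471, 0.236]
eef_rot: [0.707, 0.008, -0.008, -0.707]
contact_force: [0.4, -0.1, -0.2]
opening: 0.605
t 15.07 p [ 0.4305 -0.0469  0.2359] F [-0.1 -0.7 -1.1] op 0.603
```

View pics/w5.png

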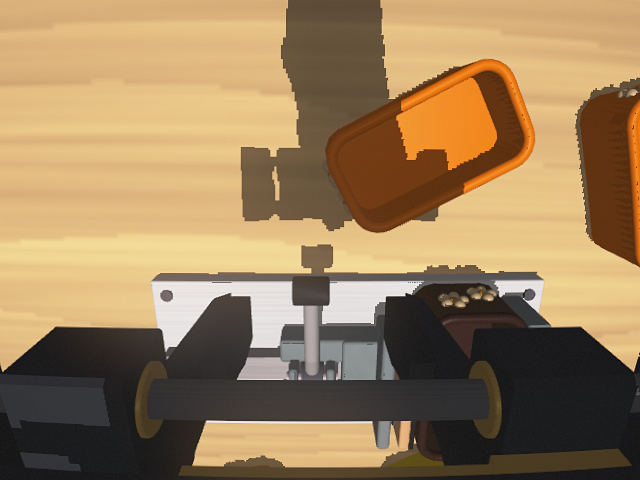

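View pics/s5.png

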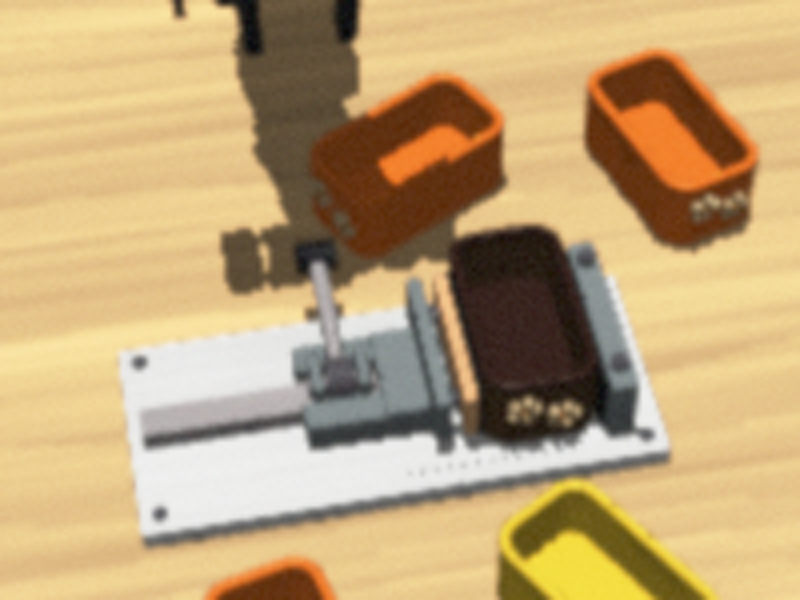

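```bash
python3 - <<'E'
from h import *
im=snapshot('wrist'); p,M=st(); k=get_calibration('wrist')
print('knob',[w(q,.077,k).round(4) for q in [(292,291),(330,291),(311,291)]])
im=snapshot('wrist')
for t in ['lever_knob','planter','pad']: print(t,[(np.round(b['bbox']).tolist(),round(b['confidence'],2)) for b in boxes_of(t,'wrist')[:2]])
print(im[240:320,280:345].shape)
E
python3 -m handwheel '[[[0,0,0,0,0,0],[0,0,0,0,0,0],[0,0,0,0,0,0]]]'
```

```text
t 15.17 p [ 0.4312 -0.0468  0.2356] F [-0.5  0.6  1.3] op 0.601
knob [array([ 0.4918, -0.0663,  0.077 ]), array([ 0.4911, -0.0355,  0.077 ]), array([ 0.4914, -0.0509,  0.077 ])]
lever_knob [([289.0, 272.0, 329.0, 380.0], 0.57)]
planter [([414.0, 278.0, 526.0, 459.0], 0.87), ([580.0, 81.0, 640.0, 265.0], 0.87)]
pad [([396.0, 375.0, 414.0, 448.0], 0.58)]
(80, 65, 3)
clock: 15.62
tool_pos: [0.43, -0.0471, 0.2357]
eef_rot: [-0.707, -0.007, 0.007, 0.707]
contact_force: [-0.3, -0.5, 0.1]
opening: 0.6
```

```bash
python3 -c "
from plant import job; print(job.finish_job())"
```

```text
the job is handed in; nothing more can be done
None
```

The planter is clamped and the job is handed in, at about 15.6 s on the robot's clock. I held the lever knob in one pinch throughout: lever up, jaw pushed about 73 mm along, lever down, then let go and lifted clear.

**Last checks**
- **Clamping force:** just before locking, the push read about 11.3 N. Less the jaw's friction, that is about 10 N on the pad, pressed in about 5 mm. During the flip down the sideways force read about 14 N; that may include some side load on the jaw, and I can't read the pad force directly once locked.
- **Jaw held:** after release the wrist camera puts the knob at y = -0.051 m, against -0.051 m when locked. I see no spring-back.
- **Lever:** it is fully down. The knob is back at its starting x, and the lever met its stop at about 15 N.
- **Planter and bystanders:** the last scene crop shows the planter upright and square between pad and stop. My moves stayed clear of the round pot, the bowl and the brush, but they lie outside that crop, so I did not check them again at the end.

No check failed.

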